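Mount the empty take-up spool on the winder

ROBOT

A 6-joint arm with a two-finger parallel gripper is mounted at the origin on the work surface. World frame = base frame: x ahead of the robot, y to its left, z up, the work surface at z = 0. Lengths are in m, angles in rad, forces in N, time in s.
With the tool pointing down it reaches from about 0.375 to 0.9 m from the base axis. Payload 3.1 kg.
Tool frame: the origin (TCP) lies at the very end of the fingers, on their centre line; the grasp point (between the pads) lies 19 mm behind it; z points along the fingers, y is the direction in which the jaws open and shut (so a half turn about z gives the same grasp; the last joint's range is limited). The gripper opens to 87 mm and grips with 3 to 60 N. Pads are 19 mm wide; open, the fingers measure 117 mm over their backs; the gripper's body (75 mm by 190 mm) begins 51 mm behind the grasp point.
Start: joints at [0.972, 0.527, 1.433, -0, 1.181, -0.178], TCP at [0.255, 0.57, 0.223] pointing down, gripper open.
Joint ranges: [-3.08, 3.08], [-0.75, 2.2], [0.22, 2.44], [-1.43, 4.57], [0, 2.65], [-2.85, 2.85]. Speed limits (rad/s): [2.79, 2.79, 3.14, 3.14, 3.14, 3.14].

INTERFACE

Orientations are given as a unit quaternion [x, y, z, w].
In Python, from rig import robot, optics gives the robot as it stands.
- The arm moves only by the shell command python3 -m inch 'ROWS' [FORCE]. ROWS is JSON, a list of rows, each an object of numbers: "ax", "ay", "az": the turn, a rotation vector about the tool's x, y, z in rad; "dx", "dy", "dz": the shift along the tool's x, y, z in mm; "gripper": the opening in per cent of the stroke, from 0 (shut) to 100 (fully open). In form: [{"ax": .., "ay": .., "az": .., "dx": .., "dy": .., "dz": .., "gripper": ..}, ...]. A call has 1 to 8 rows; each row shifts and turns the commanded pose from where the row before left it, along the tool's axes as they then stand; what a row does not reach is not made up. A row lasts 1/10 s, in which the tool goes at most 50 mm and 8.59 degrees, less where a joint would pass 70% of its speed; a pose out of reach is approached as far as the arm can. A call with a gripper value outside its range is refused whole. The fingers move at their own pace and stop on an object; FORCE is the grip in N (left out, the last holds). Time passes only in rows, so rows that do not move let the fingers close. It gives the time, the measured TCP pose, the force and the opening at its end, in the units of the state.
- robot.get_obs(): the state, without advancing time (a new reading comes with each control period).
- optics.camera(name): name is "scene" or "top" or "wrist"; returns a dict with "img" (384x512x3 uint8, red, green, blue), "depth" (384x512 float32, m along the optical axis (not along the pixel's ray), 0 where there is no reading), "camera_matrix" (3x3 intrinsics, pixels), "position" and "attitude" of the camera in the world. Camera axes: x right, y up, looking along -z (the intrinsics and any distortion apply to the point x, -y, -z); pixel columns grow to the right and rows downward; lengths in m; the calibration is good to about 2 mm. A picture is of the moment at which its call begins.
- robot.hand_in(): hands the job in, once; it reports no verdict.
The state is a dict: "time": time; "q": joint angles; "joint_velocities": joint speeds; "joint_torque": joint torques, N m; "position": TCP position; "tool_rot": TCP orientation; "ft_force": force on the tool from outside, world axes, zero at the start; "moment": the same for the moment, N m; "grip_width": finger opening in m.
Only numpy, scipy, OpenCV 4.12 (cv2) and the standard library are available. Lean on these libraries where they do the work, as an engineer would, in place of code of your own. Each camera call takes 0.05 s, during which the arm holds its last target.

TASK

Get the winder on the wire-store bench ready: stand the empty spool, which lies on its side, upright on the bench on its slotted flange and let go of it there. Then take it again from above and put it over the upright spindle, slotted flange down, turning it until it drops over the drive pin and sits fully home on the platter. Let go, and leave the carton, the can and the screwdriver where they are.

Things in the scene. Friction and masses are not known exactly. Their poses are not given: they have to be found in the camera images.
- spool_mid (a point): Centre of the empty grey plastic spool (about 0.3 kg), 80 mm long: round barrel 30 mm diameter, 19 mm through bore, 8 mm thick eight-sided flange at each end, 66 mm across flats; 64 mm of barrel free between them. z runs along its axis from slotted to plain flange (up once mounted); flats face x, y and half-way between. Starts lying on a flat, centre 33 mm high; standing, 40 mm.
- spool_foot (a point): Centre of the outer face of the spool's slotted flange, 40 mm from its centre; axes as the spool's. Four windows go through this flange, centred on +x, -x, +y, -y, 15 to 26 mm from the axis, with 17.6 mm wide webs between. At the start it is the end on the robot's right (-y). Let go on its lower rim less than 35 degrees from upright, the spool rocks upright by itself.
- spool_head (a point): Centre of the outer face of the spool's plain flange (only the bore in it), 40 mm from its centre on the +z side; at the start it is the end on the robot's left (+y); the spool lies crosswise, up to about 40 degrees askew.
- deck (a point): Centre of the top of the winder's platter, on the spindle axis, 45 mm above the bench, z up. Fixed grey base 150 x 150 x 35 mm, metal platter 96 mm diameter. A control box 45 x 150 x 50 mm (buttons to 62 mm) adjoins it on this point's -x side, 75 to 120 mm from the axis. Fully home, the spool's centre is 40 mm above this point. The platter is braked: it does not turn under a light hand.
- spindle_tip (a point): Tip of the winder's upright steel spindle, 60 mm above the platter; 16 mm diameter, ending in an 8 mm long cone, 7 mm across at the tip. On the platter one drive pin, 7 mm diameter, 12 mm high, stands 20.5 mm from the axis at an angle that varies and is not reported. Off a window, the spool stops on it 12 mm short of home; each window passes the pin for about 20 degrees, every 90 degrees.
- carton_mid (a point): Centre of a closed cardboard carton 90 x 130 x 70 mm, a bystander beyond the work: leave it alone.
- can_mid (a point): Centre of a plain steel can, 66 mm diameter, 100 mm high, a bystander beyond the work: leave it alone.
- driver_grip (a point): Middle of the handle of a screwdriver lying on the bench between the spool's side and the winder's side, a bystander, its length along its x axis: leave it alone.

How it is judged:
By the outcome, as a careful person would: the job done as asked, in the order asked, and still so for the second after the job is handed in, with the robot touching nothing.
It also fails if it takes over 61 s, if anything falls off the work surface, if the arm or the gripper's body presses on something with over 40 N, if the wrist force passes 120 N, or if a joint passes its speed limit or range.

## Working session

There is one attempt and no reset: what is moved stays moved. The work goes in short steps, Python scripts to look and compute and a shell command to move; the robot and the scene stay as the last step left them, time stands still between calls to the robot, and variables do not carry over. Pictures are saved under pics/ and viewed, and the job is handed in when it is done.

```bash
ls; mkdir -p pics; python3 - <<'E'
from rig import robot, optics
import cv2, numpy as np
s=robot.get_obs(); print(s)
for n in ["scene","top"]:
    c=optics.camera(n); cv2.imwrite(f"pics/{n}0.png",c["img"][:,:,::-1]); print(n,c["camera_matrix"],c["position"],c["attitude"])
    np.savez(f"{n}0.npz",**{k:np.array(v) for k,v in c.items()})
print(robot.get_obs()["time"])
E
```

```text
pics
{'time': 0.0, 'q': array([ 9.71471424e-01,  5.28475202e-01,  1.43386530e+00, -2.22152873e-05,
        1.18140972e+00, -1.78513579e-01]), 'joint_velocities': array([-0.00112904,  0.00178905, -0.0003961 , -0.00065998,  0.0013075 ,
        0.00028883]), 'joint_torque': array([ 2.36320186e-03, -4.40040207e+01, -1.76596266e+01,  6.33549364e-02,
        5.81681519e-02, -1.61341050e-04]), 'position': array([0.25488774, 0.56987629, 0.22157786]), 'tool_rot': array([ 2.08852377e-01,  9.77946584e-01, -1.00211522e-03, -3.99558313e-04]), 'ft_force': array([ 0.13603735, -1.39055508,  0.56329786]), 'moment': array([-0.02283003,  0.03599115, -0.07399469]), 'grip_width': 0.08700254787807858}
scene [[487.2616396    0.         250.78595099]
 [  0.         487.2616396  189.19327889]
 [  0.           0.           1.        ]] [ 1.11686073 -0.32881835  1.12115042] [0.22307232 0.12657446 0.45906948 0.85057208]
top [[352.42060031   0.         256.3143025 ]
 [  0.         352.42060031 190.6092793 ]
 [  0.           0.           1.        ]] [ 0.51080015 -0.00368272  0.85984815] [ 0.0618138  -0.04755741 -0.69767144  0.71216003]
0.1
```

View pics/scene0.png

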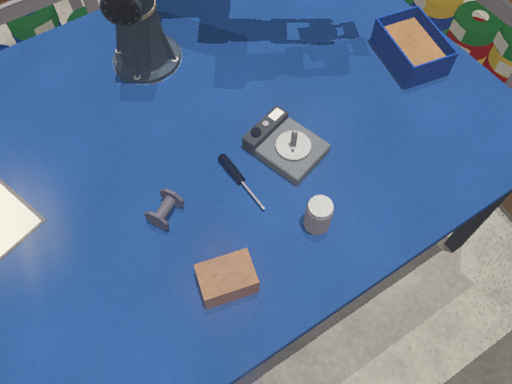

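View pics/top0.png

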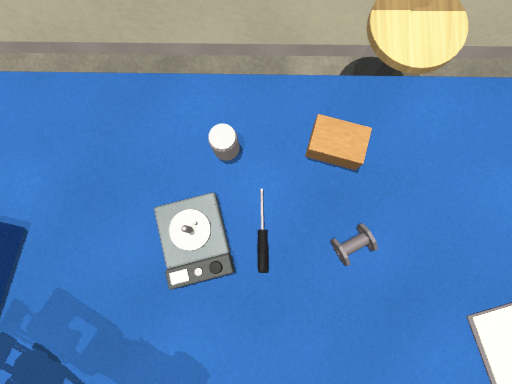

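The top view shows the winder at about (190,232), the spool at (354,244), the screwdriver at (263,240), the can at (224,140) and the carton at (340,140). Next I'll build point clouds and zoom in.

```bash
cat > h.py <<'E'
import numpy as np, cv2
from scipy.spatial.transform import Rotation as R
def cloud(c):
    K=c["camera_matrix"];d=c["depth"];h,w=d.shape
    v,u=np.mgrid[:h,:w]
    P=np.stack([(u-K[0,2])/K[0,0]*d,-(v-K[1,2])/K[1,1]*d,-d],-1)
    return P@R.from_quat(c["attitude"]).as_matrix().T+c["position"]
def proj(c,p):
    K=c["camera_matrix"]; q=(np.atleast_2d(p)-c["position"])@R.from_quat(c["attitude"]).as_matrix()
    return np.stack([K[0,0]*q[:,0]/-q[:,2]+K[0,2],-K[1,1]*q[:,1]/-q[:,2]+K[1,2]],-1)
E
python3 - <<'E'
from h import *
for n in ["top","scene"]:
    c=dict(np.load(f"{n}0.npz")); P=cloud(c); z=P[...,2]
    print(n,"bench z",np.median(z[(z<.02)&(z>-.02)]))
    m=((z>.008)&(z<.2)&(P[...,0]>.25)&(P[...,0]<.9)&(abs(P[...,1])<.45)).astype(np.uint8)
    k,l,st,ce=cv2.connectedComponentsWithStats(m)
    for i in range(1,k):
        if st[i,4]>40:
            q=P[l==i]; print(i,st[i],q.mean(0).round(4),q.min(0).round(4),q.max(0).round(4))
c=dict(np.load("top0.npz"));im=c["img"][:,:,::-1]
a=cv2.resize(im[190:295,150:240],None,fx=5,fy=5,interpolation=cv2.INTER_CUBIC)
b=cv2.resize(im[215:275,320:385],None,fx=5,fy=5,interpolation=cv2.INTER_CUBIC)
o=np.zeros((525,780,3),np.uint8);o[:525,:450]=a;o[:300,455:780]=b;cv2.imwrite("pics/z1.png",o)
E
```

```text
top bench z -0.00047271831207984505
1 [ 306  114   66   55 2527] [ 0.7541 -0.1749  0.0643] [ 0.7019 -0.2494  0.0082] [ 0.8192 -0.1039  0.0743]
2 [209 123  31  37 867] [0.7438 0.0897 0.0848] [0.7194 0.0603 0.0086] [0.7831 0.1233 0.1047]
3 [258 188  11  85 551] [ 0.5163 -0.0027  0.0209] [ 0.4499 -0.0167  0.0089] [0.6495 0.0087 0.0284]
4 [ 154  192   81   97 5448] [0.5206 0.1574 0.0411] [0.4122 0.0633 0.0081] [0.635  0.2572 0.1056]
5 [331 223  47  43 789] [ 0.52   -0.2117  0.0464] [ 0.4709 -0.2614  0.008 ] [ 0.5674 -0.1618  0.0681]
scene bench z -0.00031353049012161627
3 [ 242  106   89   79 3757] [0.5291 0.1509 0.0393] [0.4108 0.062  0.0081] [0.6335 0.2588 0.1076]
4 [218 154  47  56 400] [ 0.5211 -0.0048  0.0204] [ 0.4481 -0.0181  0.0085] [0.647  0.0088 0.0303]
7 [144 189  40  41 703] [ 0.5227 -0.2133  0.0443] [ 0.4707 -0.2638  0.0081] [ 0.5675 -0.1618  0.0714]
8 [304 195  30  40 921] [0.7592 0.0833 0.078 ] [0.7203 0.0589 0.008 ] [0.7839 0.1221 0.1046]
10 [ 193  248   66   61 2614] [ 0.7681 -0.1807  0.0641] [ 0.7007 -0.2514  0.0082] [ 0.8193 -0.1052  0.0763]
```

View pics/z1.png

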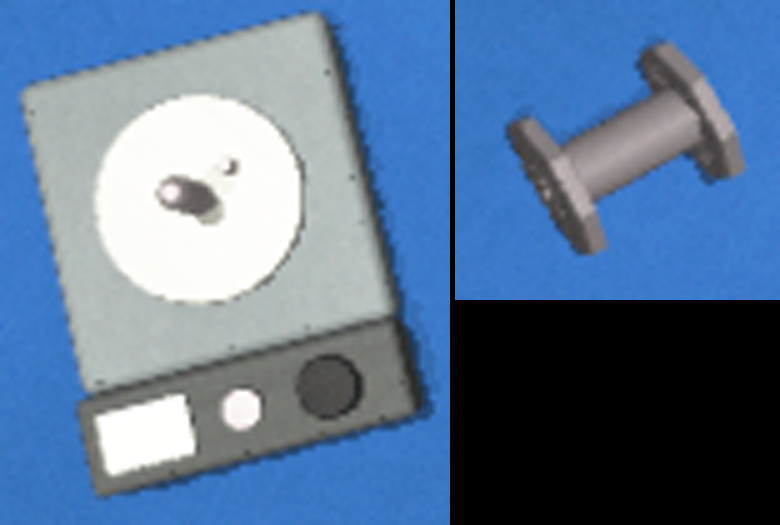

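```bash
python3 - <<'E'
from h import *
from scipy.optimize import least_squares
for n in ["top","scene"]:
    c=dict(np.load(f"{n}0.npz")); P=cloud(c); z=P[...,2]
    m=(z>.008)&(z<.085)&(abs(P[...,0]-.52)<.07)&(abs(P[...,1]+.212)<.07)
    q=P[m]; r=cv2.minAreaRect((q[:,:2]*1000).astype(np.float32)); print(n,"spool",len(q),r)
    # barrel: rows z 40..52 -> distance from axis fit
    def res(v):
        cx,cy,a=v; d=np.array([np.cos(a),np.sin(a)]); w=q[:,:2]-[cx,cy]; s=w@d; t=w@[-d[1],d[0]]
        rr=np.hypot(t,q[:,2]-.033)
        b=np.abs(s)<.028
        e=np.where(b,rr-.015,0)
        f=np.abs(s)>=.028
        e=np.where(f,np.maximum(np.abs(s)-.040,0)+np.maximum(np.abs(t)-.033,0),e)
        return e
    a0=np.radians(-62)
    best=min((least_squares(res,[.52+dx,-.212+dy,a0],diff_step=1e-3,loss='soft_l1',f_scale=.002) for dx in(-.005,0,.005) for dy in (-.005,0,.005)),key=lambda s:s.cost)
    print(best.x[:2],np.degrees(best.x[2]),best.cost)
    # platter
    m=(abs(z-.045)<.004)&(np.hypot(P[...,0]-.535,P[...,1]-.155)<.09)&(c["img"].min(-1)>190)
    pp=(P[m][:,:2]*1000).astype(np.float32); print("platter",cv2.minEnclosingCircle(cv2.convexHull(pp)),P[m][:,2].mean())
    m=(z>.095)&(z<.115)&(np.hypot(P[...,0]-.535,P[...,1]-.155)<.05); print("tip",P[m].mean(0),m.sum())
    m=(z>.052)&(z<.062)&(np.hypot(P[...,0]-.535,P[...,1]-.155)<.05); print("pin",P[m].round(4)[:20])
    m=(abs(z-.035)<.004)&(np.hypot(P[...,0]-.535,P[...,1]-.155)<.13); print("base",cv2.minAreaRect((P[m][:,:2]*1000).astype(np.float32)))
c=dict(np.load("scene0.npz"));im=c["img"][:,:,::-1]
a=cv2.resize(im[100:190,235:335],None,fx=4,fy=4,interpolation=cv2.INTER_CUBIC)
b=cv2.resize(im[185:235,140:190],None,fx=8,fy=8,interpolation=cv2.INTER_CUBIC)
o=np.zeros((400,800,3),np.uint8);o[:360,:400]=a;o[:400,400:]=b;cv2.imwrite("pics/z2.png",o)
E
```

```text
top spool 789 ((519.3214111328125, -212.56546020507812), (66.32438659667969, 80.83932495117188), 29.563053131103516)
[ 0.51903414 -0.21192504] -60.32557411611391 0.00020971375855151247
platter ((520.2398071289062, 169.69520568847656), 71.91851043701172) 0.04440380174002597
tip [0.54479157 0.16609193 0.10024001] 43
pin [[0.563  0.1547 0.0567]
 [0.5631 0.1526 0.056 ]
 [0.5609 0.1549 0.0552]
 [0.5608 0.1524 0.0564]
 [0.561  0.1505 0.0544]
 [0.5585 0.1545 0.0568]
 [0.5586 0.1524 0.0556]
 [0.5587 0.1503 0.0544]
 [0.5515 0.1632 0.057 ]
 [0.5491 0.1603 0.0594]
 [0.5472 0.1593 0.0526]
 [0.5445 0.1597 0.0614]
 [0.5449 0.159  0.0538]
 [0.5427 0.1589 0.0533]
 [0.5402 0.1605 0.0562]
 [0.538  0.1633 0.0534]]
base ((524.087646484375, 160.466796875), (191.32791137695312, 148.93292236328125), 15.931988716125488)
scene spool 703 ((518.1287841796875, -213.844970703125), (68.6005859375, 83.14929962158203), 30.55069923400879)
[ 0.51802315 -0.2138287 ] -60.004186734610634 0.00030772320885677224
platter ((518.6824951171875, 168.82090759277344), 69.77757263183594) 0.04472778297428216
tip [0.54483566 0.16359286 0.10157907] 24
pin [[0.5463 0.1735 0.06  ]
 [0.5379 0.1603 0.0558]
 [0.5387 0.1599 0.0525]
 [0.5449 0.1616 0.0584]
 [0.5486 0.1688 0.0572]
 [0.5446 0.1588 0.0557]
 [0.5451 0.1618 0.0539]
 [0.5501 0.1645 0.0577]
 [0.5485 0.1693 0.052 ]
 [0.5468 0.1607 0.0522]
 [0.549  0.1624 0.0535]
 [0.5505 0.1645 0.0536]
 [0.5542 0.1521 0.0541]
 [0.556  0.154  0.0547]
 [0.5583 0.1554 0.0564]
 [0.557  0.15   0.0545]
 [0.5603 0.1507 0.0579]
 [0.5605 0.1539 0.0556]
 [0.5621 0.1529 0.0537]]
base ((524.2459106445312, 159.32449340820312), (190.70394897460938, 151.20506286621094), 15.829431533813477)
```

View pics/z2.png

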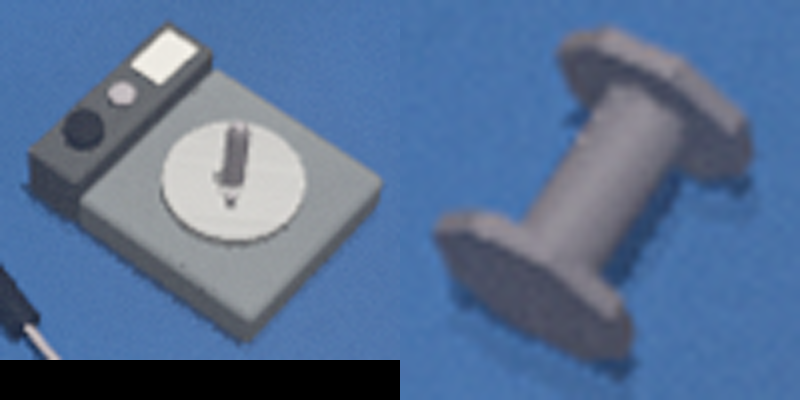

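Spool at (0.519, -0.213), foot direction -60° azimuth. Deck at about (0.545, 0.165), pin azimuth about -40°. The sizes I measured (81x66 mm spool, 191x149 mm winder) match the given ones.

```bash
cat >> h.py <<'E'
def rel(pos,z=None,ydeg=None,quat=None):
    """shift (mm, tool axes now) and rotvec (tool axes) to reach pos with tool-down, tool y at ydeg azimuth"""
    from rig import robot
    s=robot.get_obs(); M=R.from_quat(s["tool_rot"])
    d=M.inv().apply(np.array(pos)-s["position"])*1000
    out=[d.round(1)]
    if ydeg is not None:
        a=np.radians(ydeg); y=np.array([np.cos(a),np.sin(a),0]); zz=np.array([0,0,-1.]); x=np.cross(y,zz)
        T=R.from_matrix(np.stack([x,y,zz],1)); out.append((M.inv()*T).as_rotvec().round(4))
    print("t",round(s["time"],2),"pos",s["position"].round(4),"q",s["q"].round(3),"shift",*out)
E
python3 -c "
from h import *
rel([.519,-.213,.2],ydeg=29.8)"
```

```text
t 0.1 pos [0.2549 0.5699 0.2216] q [ 0.972  0.528  1.434  0.     1.181 -0.178] shift [-560.9 -606.7   22.6] [-2.000e-03  3.000e-04  6.299e-01]
```

```bash
python3 -m inch '[{"dx":-32,"dy":-35},{"dx":-32,"dy":-35},{"dx":-32,"dy":-35},{"dx":-32,"dy":-35},{"dx":-32,"dy":-35},{"dx":-32,"dy":-35},{"dx":-32,"dy":-35},{"dx":-32,"dy":-35}]'; python3 -m inch '[{"dx":-32,"dy":-35},{"dx":-32,"dy":-35},{"dx":-32,"dy":-35},{"dx":-32,"dy":-35},{"dx":-32,"dy":-35},{"dx":-32,"dy":-35},{"dx":-32,"dy":-35},{"dx":-32,"dy":-35}]'; python3 -m inch '[{"dx":-30,"dy":-30},{"az":0.126},{"az":0.126},{"az":0.126},{"az":0.126},{"az":0.126},{"az":0}]'
python3 - <<'E'
from h import *
from rig import optics
rel([.519,-.213,.2],ydeg=29.8)
c=optics.camera("wrist"); cv2.imwrite("pics/w1.png",c["img"][:,:,::-1]); print(c["position"],R.from_quat(c["attitude"]).as_matrix().round(2))
E
```

```text
t 0.1 pos [0.2549 0.5699 0.2216] q [ 0.972  0.528  1.434  0.     1.181 -0.178] shift [-560.9 -606.7   22.6] [-2.000e-03  3.000e-04  6.299e-01]
[0.1838603  0.60197464 0.38247251] [[ 0.41 -0.88 -0.26]
 [ 0.91  0.39  0.12]
 [-0.   -0.28  0.96]]invalid input
invalid input
invalid input
```

View pics/w1.png

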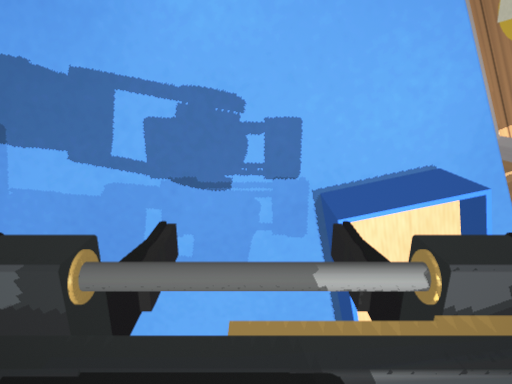

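Rows need every key.

```bash
python3 -m inch '[{"ax":0,"ay":0,"az":0,"dx":-32,"dy":-35,"dz":0,"gripper":100},{"ax":0,"ay":0,"az":0,"dx":-32,"dy":-35,"dz":0,"gripper":100},{"ax":0,"ay":0,"az":0,"dx":-32,"dy":-35,"dz":0,"gripper":100},{"ax":0,"ay":0,"az":0,"dx":-32,"dy":-35,"dz":0,"gripper":100},{"ax":0,"ay":0,"az":0,"dx":-32,"dy":-35,"dz":0,"gripper":100},{"ax":0,"ay":0,"az":0,"dx":-32,"dy":-35,"dz":0,"gripper":100},{"ax":0,"ay":0,"az":0,"dx":-32,"dy":-35,"dz":0,"gripper":100},{"ax":0,"ay":0,"az":0,"dx":-32,"dy":-35,"dz":0,"gripper":100}]' && python3 -m inch '[{"ax":0,"ay":0,"az":0,"dx":-32,"dy":-35,"dz":0,"gripper":100},{"ax":0,"ay":0,"az":0,"dx":-32,"dy":-35,"dz":0,"gripper":100},{"ax":0,"ay":0,"az":0,"dx":-32,"dy":-35,"dz":0,"gripper":100},{"ax":0,"ay":0,"az":0,"dx":-32,"dy":-35,"dz":0,"gripper":100},{"ax":0,"ay":0,"az":0,"dx":-32,"dy":-35,"dz":0,"gripper":100},{"ax":0,"ay":0,"az":0,"dx":-32,"dy":-35,"dz":0,"gripper":100},{"ax":0,"ay":0,"az":0,"dx":-32,"dy":-35,"dz":0,"gripper":100},{"ax":0,"ay":0,"az":0,"dx":-32,"dy":-35,"dz":0,"gripper":100}]' && python3 -m inch '[{"ax":0,"ay":0,"az":0,"dx":-30,"dy":-30,"dz":0,"gripper":100},{"ax":0,"ay":0,"az":0.126,"dx":0,"dy":0,"dz":0,"gripper":100},{"ax":0,"ay":0,"az":0.126,"dx":0,"dy":0,"dz":0,"gripper":100},{"ax":0,"ay":0,"az":0.126,"dx":0,"dy":0,"dz":0,"gripper":100},{"ax":0,"ay":0,"az":0.126,"dx":0,"dy":0,"dz":0,"gripper":100},{"ax":0,"ay":0,"az":0.126,"dx":0,"dy":0,"dz":0,"gripper":100},{"ax":0,"ay":0,"az":0,"dx":0,"dy":0,"dz":0,"gripper":100}]'
python3 - <<'E'
from h import *
from rig import optics
rel([.519,-.213,.2],ydeg=29.8)
c=optics.camera("wrist"); cv2.imwrite("pics/w2.png",c["img"][:,:,::-1]); np.savez("w2.npz",**c)
E
```

```text
time: 0.95
position: [0.3747, 0.2086, 0.2226]
tool_rot: [0.209, 0.978, 0.0, 0.0]
ft_force: [0.1, -0.4, 1.0]
grip_width: 0.0872
time: 1.75
position: [0.494, -0.1518, 0.2225]
tool_rot: [0.209, 0.978, 0.0, -0.0]
ft_force: [1.0, 0.9, -0.5]
grip_width: 0.0872
time: 2.45
position: [0.5088, -0.1894, 0.2223]
tool_rot: [0.502, 0.865, 0.0, -0.0]
ft_force: [-0.4, -0.2, -0.0]
grip_width: 0.0868
t 2.45 pos [ 0.5088 -0.1894  0.2223] q [-0.562  0.418  1.639  0.     1.085 -1.082] shift [-25.6  -2.8  22.3] [-0.0003 -0.0006 -0.    ]
```

View pics/w2.png

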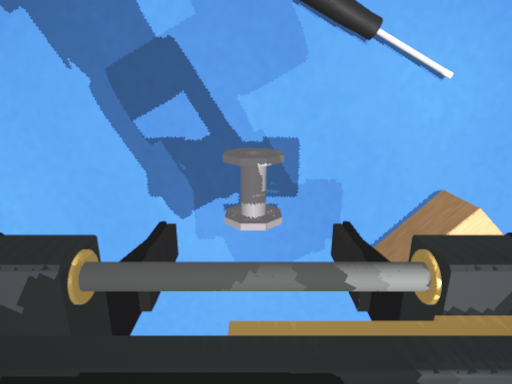

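```bash
python3 - <<'E'
from h import *
im=cv2.imread("pics/w2.png"); cv2.imwrite("pics/z3.png",cv2.resize(im[140:240,210:300],None,fx=6,fy=6,interpolation=cv2.INTER_CUBIC))
E
```

```text
(no output)
```

View pics/z3.png

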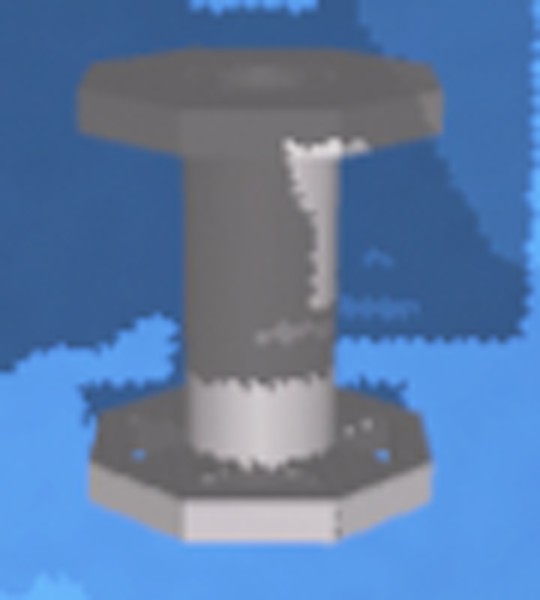

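The foot flange at (252,215) shows bench blue only through its two side windows, so the spool seems to lie on a window flat. Its windows are therefore on the jaw axis and square to it. Next I descend and grip the barrel.

```bash
python3 -m inch '[{"ax":0,"ay":0,"az":0,"dx":-25.5,"dy":-2.8,"dz":20,"gripper":100},{"ax":0,"ay":0,"az":0,"dx":0,"dy":0,"dz":45,"gripper":100},{"ax":0,"ay":0,"az":0,"dx":0,"dy":0,"dz":45,"gripper":100},{"ax":0,"ay":0,"az":0,"dx":0,"dy":0,"dz":40,"gripper":100},{"ax":0,"ay":0,"az":0,"dx":0,"dy":0,"dz":35,"gripper":100},{"ax":0,"ay":0,"az":0,"dx":0,"dy":0,"dz":15,"gripper":100},{"ax":0,"ay":0,"az":0,"dx":0,"dy":0,"dz":8,"gripper":100},{"ax":0,"ay":0,"az":0,"dx":0,"dy":0,"dz":0,"gripper":100}]' 25
python3 - <<'E'
from h import *
from rig import optics
rel([.519,-.213,.014],ydeg=29.8)
c=optics.camera("wrist"); cv2.imwrite("pics/w3.png",c["img"][:,:,::-1]); np.savez("w3.npz",**c)
E
```

```text
time: 3.3
position: [0.5188, -0.2127, 0.0136]
tool_rot: [0.501, 0.865, 0.0, -0.001]
ft_force: [-0.1, 0.2, -0.3]
grip_width: 0.0872
t 3.3 pos [ 0.5188 -0.2127  0.0136] q [-0.588  0.76   1.734 -0.     0.649 -1.11 ] shift [-0.3  0.  -0.4] [-0.0008 -0.0016  0.0013]
```

View pics/w3.png

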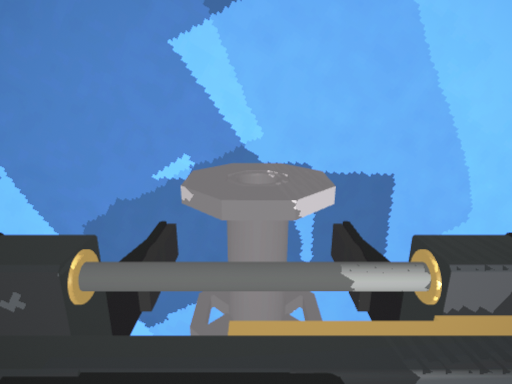

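```bash
python3 - <<'E'
from h import *
im=cv2.imread("pics/w3.png"); cv2.imwrite("pics/z4.png",cv2.resize(im[150:340,170:350],None,fx=3.1,fy=3.1,interpolation=cv2.INTER_CUBIC))
E
python3 -m inch '[{"ax":0,"ay":0,"az":0,"dx":0,"dy":0,"dz":0,"gripper":30},{"ax":0,"ay":0,"az":0,"dx":0,"dy":0,"dz":0,"gripper":20},{"ax":0,"ay":0,"az":0,"dx":0,"dy":0,"dz":0,"gripper":20},{"ax":0,"ay":0,"az":0,"dx":0,"dy":0,"dz":0,"gripper":20},{"ax":0,"ay":0,"az":0,"dx":0,"dy":0,"dz":0,"gripper":20},{"ax":0,"ay":0,"az":0,"dx":0,"dy":0,"dz":0,"gripper":20}]' 25
```

```text
time: 3.95
position: [0.5192, -0.213, 0.0147]
tool_rot: [0.502, 0.865, -0.0, 0.0]
ft_force: [-0.2, -0.4, 0.4]
grip_width: 0.0467
```

View pics/z4.png

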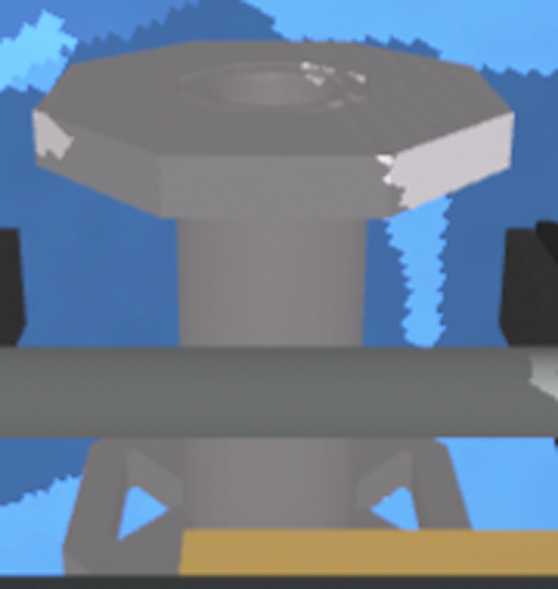

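The windows lie on the jaw axis: the openings at (150,510) and (395,510) of the zoom have the expected 45° web edges. Let the fingers finish closing.

```bash
python3 -m inch '[{"ax":0,"ay":0,"az":0,"dx":0,"dy":0,"dz":0,"gripper":20},{"ax":0,"ay":0,"az":0,"dx":0,"dy":0,"dz":0,"gripper":20},{"ax":0,"ay":0,"az":0,"dx":0,"dy":0,"dz":0,"gripper":20},{"ax":0,"ay":0,"az":0,"dx":0,"dy":0,"dz":0,"gripper":20}]' 25
```

```text
time: 4.35
position: [0.5195, -0.213, 0.0146]
tool_rot: [0.502, 0.865, 0.0, 0.0]
ft_force: [1.2, 1.1, 0.5]
grip_width: 0.0283
```

```bash
python3 -m inch '[{"ax":0,"ay":0,"az":0,"dx":0,"dy":0,"dz":0,"gripper":15},{"ax":0,"ay":0,"az":0,"dx":0,"dy":0,"dz":-15,"gripper":15},{"ax":0,"ay":0,"az":0,"dx":0,"dy":0,"dz":-30,"gripper":15},{"ax":0,"ay":0,"az":0.13,"dx":0,"dy":0,"dz":-30,"gripper":15},{"ax":0,"ay":0,"az":0.13,"dx":0,"dy":0,"dz":-30,"gripper":15},{"ax":0,"ay":0,"az":0.13,"dx":0,"dy":0,"dz":0,"gripper":15},{"ax":0,"ay":0,"az":0.13,"dx":0,"dy":0,"dz":0,"gripper":15},{"ax":0,"ay":0,"az":0.13,"dx":0,"dy":0,"dz":0,"gripper":15}]' 30
python3 - <<'E'
from h import *
from rig import optics
rel([.519,-.213,.12])
c=optics.camera("top"); cv2.imwrite("pics/t2.png",c["img"][:,:,::-1])
E
```

```text
time: 5.15
position: [0.5184, -0.2127, 0.1204]
tool_rot: [0.753, 0.658, -0.0, -0.0]
ft_force: [-0.9, 0.3, -2.6]
grip_width: 0.0281
t 5.15 pos [ 0.5184 -0.2127  0.1204] q [-5.890e-01  5.820e-01  1.688e+00 -1.000e-03  8.720e-01 -4.530e-01] shift [-0.2  0.6  0.4]
```

View pics/t2.png

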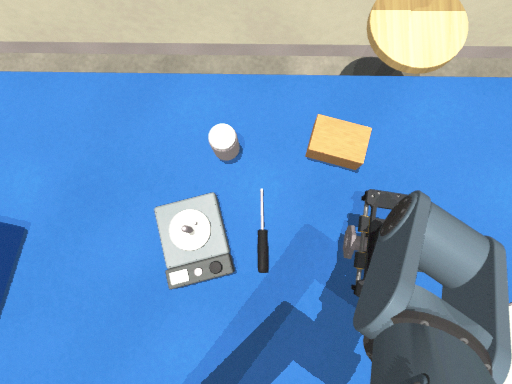

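```bash
python3 -m inch '[{"ax":0,"ay":0.13,"az":0,"dx":0,"dy":0,"dz":0,"gripper":15},{"ax":0,"ay":0.13,"az":0,"dx":0,"dy":0,"dz":0,"gripper":15},{"ax":0,"ay":0.13,"az":0,"dx":0,"dy":0,"dz":0,"gripper":15},{"ax":0,"ay":0.13,"az":0,"dx":0,"dy":0,"dz":0,"gripper":15},{"ax":0,"ay":0.13,"az":0,"dx":0,"dy":0,"dz":0,"gripper":15}]' && python3 -c "
from h import *
rel([.519,-.213,.12])"
```

```text
time: 5.7
position: [0.5191, -0.214, 0.1204]
tool_rot: [0.711, 0.626, 0.242, -0.211]
ft_force: [-0.3, -0.1, -3.0]
grip_width: 0.0286
t 5.7 pos [ 0.5191 -0.214   0.1204] q [-0.853  0.751  1.526  0.485  1.359 -0.952] shift [ 0.5 -0.3  0.9]
```

```bash
python3 -m inch '[{"ax":0,"ay":0.13,"az":0,"dx":0,"dy":0,"dz":0,"gripper":15},{"ax":0,"ay":0.13,"az":0,"dx":0,"dy":0,"dz":0,"gripper":15},{"ax":0,"ay":0.13,"az":0,"dx":0,"dy":0,"dz":0,"gripper":15},{"ax":0,"ay":0.13,"az":0,"dx":0,"dy":0,"dz":0,"gripper":15},{"ax":0,"ay":0.13,"az":0,"dx":0,"dy":0,"dz":0,"gripper":15},{"ax":0,"ay":0,"az":0,"dx":0,"dy":0,"dz":0,"gripper":15}]' && python3 - <<'E'
from h import *
from rig import optics,robot
rel([.519,-.213,.12])
s=robot.get_obs();M=R.from_quat(s["tool_rot"]).as_matrix();print(M.round(3),"grasp pt",s["position"]-.019*M[:,2])
for n in ["scene","top"]:
  c=optics.camera(n); np.savez(n+"3.npz",**c); cv2.imwrite(f"pics/{n}3.png",c["img"][:,:,::-1])
E
```

```text
time: 6.3
position: [0.5178, -0.2137, 0.115]
tool_rot: [0.599, 0.524, 0.454, -0.401]
ft_force: [-0.1, 0.5, -3.1]
grip_width: 0.0289
t 6.3 pos [ 0.5178 -0.2137  0.115 ] q [-0.972  1.055  1.355  0.733  1.857 -1.085] shift [ 5.   1.  -0.5]
[[ 0.038  0.991  0.125]
 [ 0.263 -0.131  0.956]
 [ 0.964 -0.004 -0.266]] grasp pt [ 0.5154712  -0.23184181  0.12010151]
```

View pics/scene3.png

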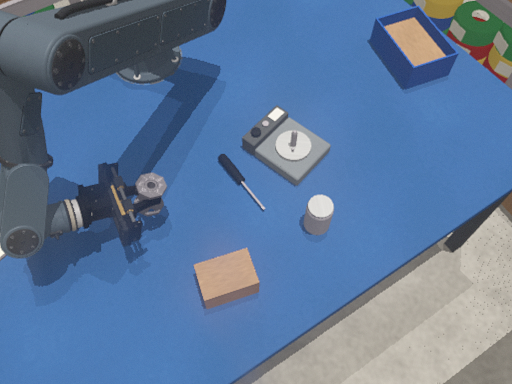

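View pics/top3.png

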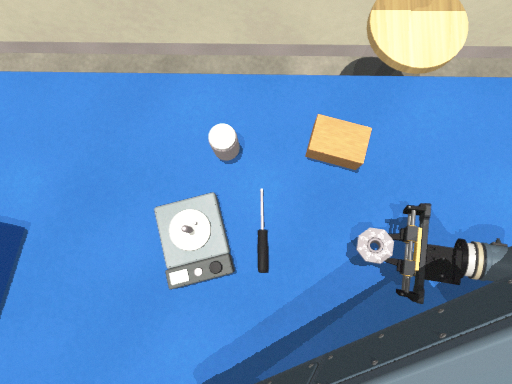

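The spool hangs head up, 15° from upright. In the top view its bore is at (375,245), clear of everything else. Lower it to the bench.

```bash
python3 -m inch '[{"ax":0,"ay":0,"az":0,"dx":-24,"dy":0,"dz":6.6,"gripper":15},{"ax":0,"ay":0,"az":0,"dx":-24,"dy":0,"dz":6.6,"gripper":15},{"ax":0,"ay":0,"az":0,"dx":-10,"dy":0,"dz":2.8,"gripper":15},{"ax":0,"ay":0,"az":0,"dx":0,"dy":0,"dz":0,"gripper":15},{"ax":0,"ay":0,"az":0,"dx":0,"dy":0,"dz":0,"gripper":15}]' && python3 - <<'E'
from h import *
from rig import optics,robot
s=robot.get_obs();M=R.from_quat(s["tool_rot"]).as_matrix();print(M.round(3),"grasp pt",s["position"]-.019*M[:,2],s["q"].round(3))
c=optics.camera("top"); P=cloud(c);m=(P[...,2]>.03)&(P[...,2]<.14)&(abs(P[...,0]-.515)<.045)&(abs(P[...,1]+.225)<.03)
q=P[m];print(q[:,2].max(),q.mean(0))
E
```

```text
time: 6.9
position: [0.5197, -0.2131, 0.0609]
tool_rot: [0.598, 0.526, 0.455, -0.399]
ft_force: [-0.3, -0.3, -3.1]
grip_width: 0.0283
[[ 0.033  0.992  0.125]
 [ 0.267 -0.129  0.955]
 [ 0.963  0.002 -0.269]] grasp pt [ 0.51731559 -0.23127382  0.06602896] [-0.969  1.139  1.33   0.724  1.81  -1.13 ]
0.11631730170975896 [ 0.51786514 -0.224093    0.10466162]
```

```bash
python3 -m inch '[{"ax":0,"ay":0,"az":0,"dx":-13,"dy":0,"dz":3.5,"gripper":15},{"ax":0,"ay":0,"az":0,"dx":0,"dy":0,"dz":0,"gripper":15},{"ax":0,"ay":0,"az":0,"dx":-1.5,"dy":0,"dz":0.4,"gripper":15},{"ax":0,"ay":0,"az":0,"dx":-1,"dy":0,"dz":0.3,"gripper":15}]';python3 -m inch '[{"ax":0,"ay":0,"az":0,"dx":-1,"dy":0,"dz":0.3,"gripper":15},{"ax":0,"ay":0,"az":0,"dx":0,"dy":0,"dz":0,"gripper":15}]'
```

```text
time: 7.35
position: [0.5192, -0.2132, 0.0432]
tool_rot: [0.598, 0.525, 0.455, -0.399]
ft_force: [0.3, 0.0, -2.4]
grip_width: 0.0284
time: 7.55
position: [0.5192, -0.2131, 0.0422]
tool_rot: [0.598, 0.525, 0.455, -0.399]
ft_force: [-0.2, 0.2, -3.2]
grip_width: 0.0286
```

```bash
python3 -m inch '[{"ax":0,"ay":0,"az":0,"dx":-1,"dy":0,"dz":0.3,"gripper":15},{"ax":0,"ay":0,"az":0,"dx":0,"dy":0,"dz":0,"gripper":15}]';python3 -m inch '[{"ax":0,"ay":0,"az":0,"dx":-1,"dy":0,"dz":0.3,"gripper":15},{"ax":0,"ay":0,"az":0,"dx":0,"dy":0,"dz":0,"gripper":15}]'
```

```text
time: 7.75
position: [0.5192, -0.2131, 0.0412]
tool_rot: [0.598, 0.525, 0.455, -0.399]
ft_force: [-0.9, -1.0, -3.4]
grip_width: 0.0283
time: 7.95
position: [0.5192, -0.2132, 0.0409]
tool_rot: [0.598, 0.525, 0.455, -0.399]
ft_force: [-1.0, -1.5, -0.7]
grip_width: 0.0289
```

```bash
python3 - <<'E'
from h import *
from rig import optics,robot
c=optics.camera("scene"); im=c["img"][:,:,::-1]; cv2.imwrite("pics/s4.png",cv2.resize(im[140:260,80:200],None,fx=5,fy=5,interpolation=cv2.INTER_CUBIC))
s=robot.get_obs();M=R.from_quat(s["tool_rot"]).as_matrix();print("grasp pt",s["position"]-.019*M[:,2],s["ft_force"])
E
```

```text
grasp pt [ 0.51682976 -0.23139953  0.04596506] [-0.05445831 -1.03459076 -0.20722482]
```

View pics/s4.png

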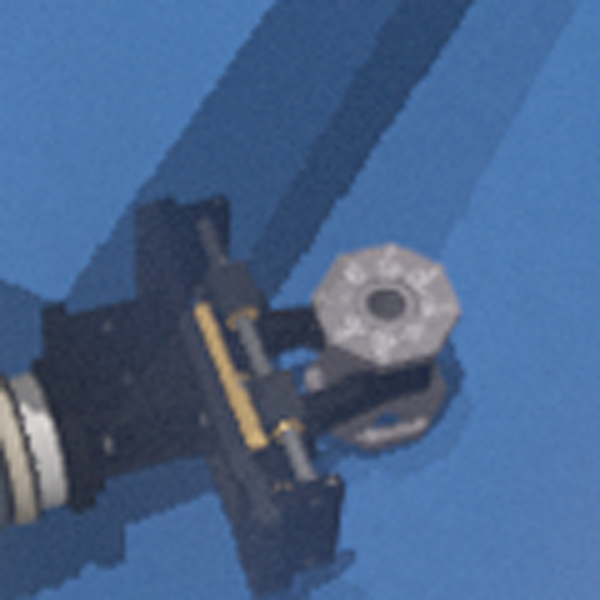

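The lower rim is on the bench: the weight came off the wrist, and grasp height 46 mm matches the 15° lean. Release.

```bash
python3 -m inch '[{"ax":0,"ay":0,"az":0,"dx":0,"dy":0,"dz":0,"gripper":60},{"ax":0,"ay":0,"az":0,"dx":0,"dy":0,"dz":0,"gripper":100},{"ax":0,"ay":0,"az":0,"dx":0,"dy":0,"dz":0,"gripper":100},{"ax":0,"ay":0,"az":0,"dx":0,"dy":0,"dz":0,"gripper":100},{"ax":0,"ay":0,"az":0,"dx":0,"dy":0,"dz":0,"gripper":100},{"ax":0,"ay":0,"az":0,"dx":0,"dy":0,"dz":0,"gripper":100}]'; python3 - <<'E'
from h import *
from rig import optics,robot
c=optics.camera("scene"); im=c["img"][:,:,::-1]; cv2.imwrite("pics/s5.png",cv2.resize(im[140:260,80:200],None,fx=5,fy=5,interpolation=cv2.INTER_CUBIC))
E
```

```text
time: 8.6
position: [0.5192, -0.2131, 0.0402]
tool_rot: [0.598, 0.525, 0.455, -0.399]
ft_force: [0.2, -0.4, 1.0]
grip_width: 0.0685
```

View pics/s5.png

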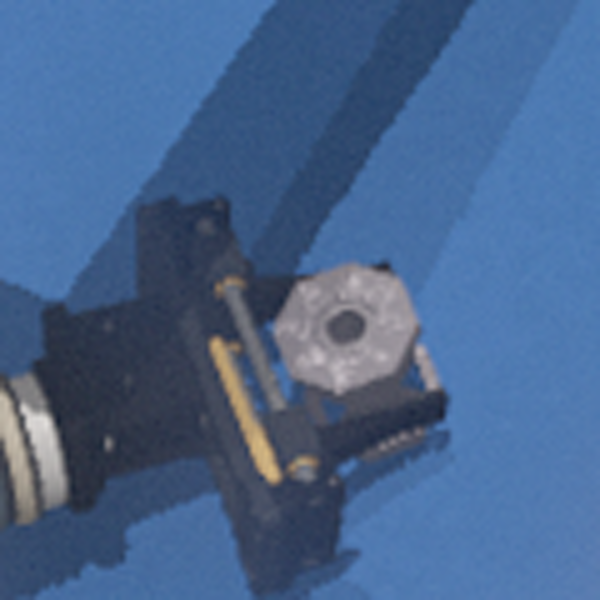

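The spool stands upright, with its head at (347,325) in the zoom. Open fully and back out.

```bash
python3 -m inch '[{"ax":0,"ay":0,"az":0,"dx":0,"dy":0,"dz":0,"gripper":100},{"ax":0,"ay":0,"az":0,"dx":0,"dy":0,"dz":0,"gripper":100},{"ax":0,"ay":0,"az":0,"dx":0,"dy":0,"dz":-15,"gripper":100},{"ax":0,"ay":0,"az":0,"dx":0,"dy":0,"dz":-25,"gripper":100},{"ax":0,"ay":0,"az":0,"dx":0,"dy":0,"dz":-30,"gripper":100},{"ax":0,"ay":0,"az":0,"dx":0,"dy":0,"dz":-30,"gripper":100},{"ax":0,"ay":0,"az":0,"dx":0,"dy":0,"dz":-10,"gripper":100}]'; python3 - <<'E'
from h import *
from rig import optics,robot
s=robot.get_obs();print(s["q"].round(3))
c=optics.camera("top"); im=c["img"][:,:,::-1]; cv2.imwrite("pics/t5.png",im)
c2=optics.camera("scene")
for c in (c,c2):
    P=cloud(c);m=(P[...,2]>.07)&(P[...,2]<.09)&(abs(P[...,0]-.517)<.05)&(abs(P[...,1]+.235)<.05)
    q=P[m];print(m.sum(),q.mean(0),cv2.minAreaRect((q[:,:2]*1000).astype(np.float32)))
E
```

```text
time: 9.35
position: [0.5052, -0.3225, 0.0704]
tool_rot: [0.599, 0.526, 0.455, -0.397]
ft_force: [-0.2, -0.6, 0.2]
grip_width: 0.0869
[-1.066  1.181  1.111  0.677  1.983 -1.064]
757 [ 0.51491335 -0.24296363  0.07948218] ((515.000244140625, -243.5723419189453), (66.64981079101562, 66.10767364501953), 80.49423217773438)
554 [ 0.51544399 -0.24464757  0.07929185] ((514.3822021484375, -244.289306640625), (65.8368911743164, 70.11345672607422), 82.25244140625)
```

View pics/t5.png

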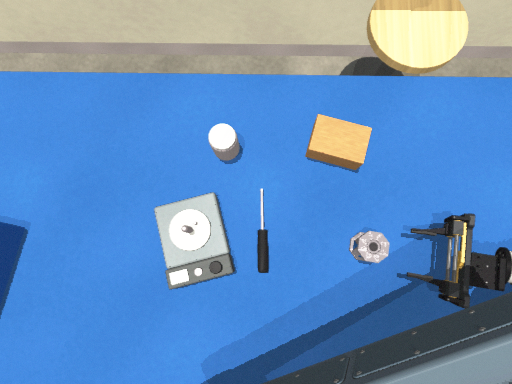

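The spool stands at (0.515, -0.244) with its top at 80 mm, flats at about -8°. Lift and turn the tool down again.

```bash
python3 -m inch '[{"ax":0,"ay":0,"az":0,"dx":40,"dy":0,"dz":-11,"gripper":100},{"ax":0,"ay":0,"az":0,"dx":40,"dy":0,"dz":-11,"gripper":100},{"ax":0,"ay":-0.13,"az":0,"dx":40,"dy":0,"dz":-11,"gripper":100},{"ax":0,"ay":-0.13,"az":0,"dx":0,"dy":0,"dz":0,"gripper":100},{"ax":0,"ay":-0.13,"az":0,"dx":0,"dy":0,"dz":0,"gripper":100},{"ax":0,"ay":-0.13,"az":0,"dx":0,"dy":0,"dz":0,"gripper":100},{"ax":0,"ay":-0.13,"az":0,"dx":0,"dy":0,"dz":0,"gripper":100},{"ax":0,"ay":-0.13,"az":0,"dx":0,"dy":0,"dz":0,"gripper":100}]'; python3 -m inch '[{"ax":0,"ay":-0.13,"az":0,"dx":0,"dy":0,"dz":0,"gripper":100},{"ax":0,"ay":-0.13,"az":0,"dx":0,"dy":0,"dz":0,"gripper":100},{"ax":0,"ay":-0.13,"az":0,"dx":0,"dy":0,"dz":0,"gripper":100},{"ax":0,"ay":-0.13,"az":0,"dx":0,"dy":0,"dz":0,"gripper":100},{"ax":0,"ay":0,"az":0,"dx":0,"dy":0,"dz":0,"gripper":100}]';python3 -c "
from h import *
rel([.515,-.2437,.2],ydeg=-8)"
```

```text
time: 10.25
position: [0.5052, -0.3165, 0.194]
tool_rot: [0.726, 0.638, 0.191, -0.169]
ft_force: [0.6, 0.9, -0.3]
grip_width: 0.0873
time: 10.75
position: [0.5048, -0.312, 0.1938]
tool_rot: [0.749, 0.662, 0.0, -0.002]
ft_force: [-0.3, 0.2, 1.2]
grip_width: 0.0871
t 10.75 pos [ 0.5048 -0.312   0.1938] q [-7.420e-01  5.200e-01  1.541e+00  1.000e-03  1.085e+00 -6.190e-01] shift [69.   1.7 -6. ] [-0.0031 -0.0028  0.016 ]
```

```bash
python3 -m inch '[{"ax":0,"ay":0,"az":0.016,"dx":35,"dy":0,"dz":0,"gripper":100},{"ax":0,"ay":0,"az":0,"dx":34,"dy":1,"dz":0,"gripper":100},{"ax":0,"ay":0,"az":0,"dx":0,"dy":0,"dz":30,"gripper":100},{"ax":0,"ay":0,"az":0,"dx":0,"dy":0,"dz":40,"gripper":100},{"ax":0,"ay":0,"az":0,"dx":0,"dy":0,"dz":0,"gripper":100},{"ax":0,"ay":0,"az":0,"dx":0,"dy":0,"dz":0,"gripper":100}]';python3 - <<'E'
from h import *
from rig import optics
rel([.515,-.2437,.058],ydeg=-8)
c=optics.camera("wrist"); cv2.imwrite("pics/w6.png",c["img"][:,:,::-1]); np.savez("w6.npz",**c)
P=cloud(c);m=(P[...,2]>.07)&(P[...,2]<.09)&(abs(P[...,0]-.517)<.05)&(abs(P[...,1]+.235)<.05)
q=P[m];print(m.sum(),q.mean(0),cv2.minAreaRect((q[:,:2]*1000).astype(np.float32)))
E
```

```text
time: 11.35
position: [0.5153, -0.2496, 0.1232]
tool_rot: [0.757, 0.653, 0.0, -0.002]
ft_force: [-0.3, -0.8, 0.6]
grip_width: 0.087
t 11.35 pos [ 0.5153 -0.2496  0.1232] q [-6.470e-01  5.920e-01  1.653e+00  1.000e-03  9.010e-01 -5.010e-01] shift [ 5.6 -0.9 65.2] [-0.003  -0.0027 -0.007 ]
6920 [ 0.51600222 -0.24081211  0.07832766] ((515.69677734375, -242.36160278320312), (66.64124298095703, 66.04632568359375), 80.91484832763672)
```

View pics/w6.png

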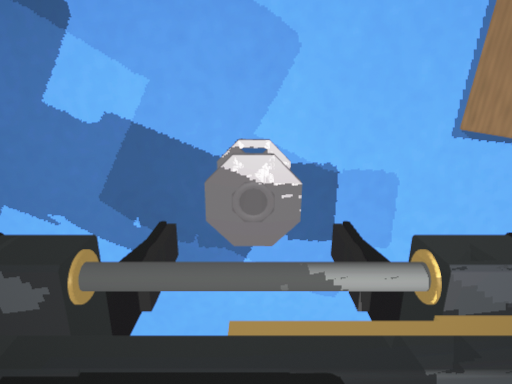

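The flange is centred between the jaws with its bore at (253,203) and flats aligned. The slit at (255,150) is a foot window, confirming the orientation. Descend and grip the plain flange.

```bash
python3 -m inch '[{"ax":0.002,"ay":0,"az":0.005,"dx":6,"dy":-0.6,"dz":0,"gripper":100},{"ax":0,"ay":0,"az":0,"dx":0,"dy":0,"dz":25,"gripper":100},{"ax":0,"ay":0,"az":0,"dx":0,"dy":0,"dz":25,"gripper":100},{"ax":0,"ay":0,"az":0,"dx":0,"dy":0,"dz":15,"gripper":100},{"ax":0,"ay":0,"az":0,"dx":0,"dy":0,"dz":0,"gripper":100},{"ax":0,"ay":0,"az":0,"dx":0,"dy":0,"dz":0,"gripper":60},{"ax":0,"ay":0,"az":0,"dx":0,"dy":0,"dz":0,"gripper":60},{"ax":0,"ay":0,"az":0,"dx":0,"dy":0,"dz":0,"gripper":60}]' 25;python3 -m inch '[{"ax":0,"ay":0,"az":0,"dx":0,"dy":0,"dz":0,"gripper":60},{"ax":0,"ay":0,"az":0,"dx":0,"dy":0,"dz":0,"gripper":60},{"ax":0,"ay":0,"az":0,"dx":0,"dy":0,"dz":0,"gripper":60}]'
```

```text
time: 12.2
position: [0.517, -0.2442, 0.0605]
tool_rot: [0.758, 0.652, -0.0, 0.001]
ft_force: [0.1, 1.0, -0.5]
grip_width: 0.0706
time: 12.5
position: [0.5158, -0.2438, 0.0601]
tool_rot: [0.758, 0.652, -0.001, -0.001]
ft_force: [-2.4, -0.4, 7.0]
grip_width: 0.0656
```

```bash
python3 -m inch '[{"ax":0,"ay":0,"az":0,"dx":0,"dy":0,"dz":0,"gripper":55},{"ax":0,"ay":0,"az":0,"dx":0,"dy":0,"dz":-10,"gripper":55},{"ax":0,"ay":0,"az":0,"dx":0,"dy":0,"dz":-30,"gripper":55},{"ax":0,"ay":0,"az":0,"dx":0,"dy":0,"dz":-40,"gripper":55},{"ax":0,"ay":0,"az":0,"dx":0,"dy":0,"dz":-40,"gripper":55},{"ax":0,"ay":0,"az":0,"dx":0,"dy":0,"dz":0,"gripper":55}]' 35;python3 - <<'E'
from h import *
from rig import optics
rel([.545,.165,.2],ydeg=-40)
c=optics.camera("wrist"); cv2.imwrite("pics/w7.png",c["img"][:,:,::-1]); np.savez("w7.npz",**c)
P=cloud(c)
c=optics.camera("scene"); cv2.imwrite("pics/s7.png",c["img"][:,:,::-1])
E
```

```text
time: 13.1
position: [0.52, -0.2459, 0.1849]
tool_rot: [0.758, 0.652, 0.001, 0.006]
ft_force: [1.2, -1.1, -3.8]
grip_width: 0.0656
t 13.1 pos [ 0.52   -0.2459  0.1849] q [-6.360e-01  5.030e-01  1.607e+00 -1.000e-03  1.020e+00 -4.850e-01] shift [409.9 -36.9 -17.8] [0.0111 0.0029 0.5473]
```

View pics/w7.png

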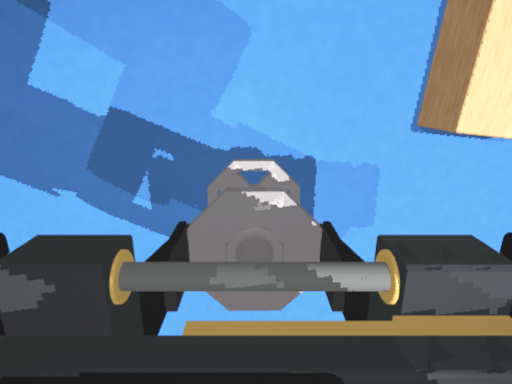

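View pics/s7.png

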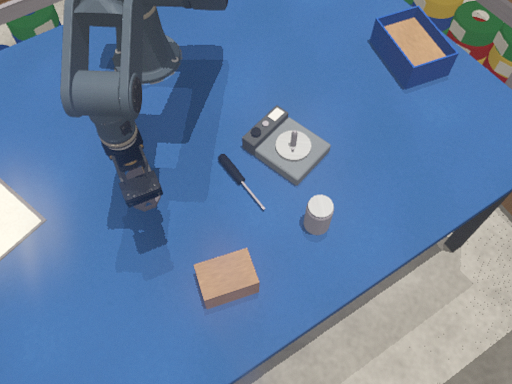

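```bash
python3 -m inch '[{"ax":0,"ay":0,"az":0,"dx":35,"dy":0,"dz":-15,"gripper":55},{"ax":0,"ay":0,"az":0,"dx":45,"dy":0,"dz":0,"gripper":55},{"ax":0,"ay":0,"az":0,"dx":45,"dy":0,"dz":0,"gripper":55},{"ax":0,"ay":0,"az":0,"dx":45,"dy":0,"dz":0,"gripper":55},{"ax":0,"ay":0,"az":0,"dx":45,"dy":0,"dz":0,"gripper":55},{"ax":0,"ay":0,"az":0,"dx":45,"dy":0,"dz":0,"gripper":55},{"ax":0,"ay":0,"az":0,"dx":45,"dy":-10,"dz":0,"gripper":55},{"ax":0,"ay":0,"az":0,"dx":35,"dy":-10,"dz":0,"gripper":55}]' 35;python3 - <<'E'
from h import *
rel([.545,.165,.2],ydeg=-40)
for n in ("top","scene"):
    c=dict(np.load(n+"0.npz")); P=cloud(c); im=c["img"].astype(int)
    m=(im.min(-1)>195)&(np.hypot(P[...,0]-.545,P[...,1]-.165)<.056)&(abs(P[...,2]-.045)<.006)
    q=(P[m][:,:2]*1000).astype(np.float32)
    h=cv2.convexHull(q); e=cv2.fitEllipse(h); print(n,m.sum(),e,cv2.minEnclosingCircle(q))
    m=(P[...,2]>.07)&(P[...,2]<.112)&(np.hypot(P[...,0]-.545,P[...,1]-.165)<.03); q=P[m]
    # cylinder surface fit r=8 for z<.097
    from scipy.optimize import least_squares
    q=q[q[:,2]<.096]; f=least_squares(lambda v:np.hypot(q[:,0]-v[0],q[:,1]-v[1])-.008,[.545,.165],loss='soft_l1',f_scale=.001); print(f.x,len(q))
E
```

```text
time: 14.0
position: [0.5457, 0.0981, 0.1915]
tool_rot: [0.758, 0.652, -0.002, -0.003]
ft_force: [-0.1, -1.7, -3.8]
grip_width: 0.0656
t 14.0 pos [0.5457 0.0981 0.1915] q [-2.400e-02  4.750e-01  1.638e+00  1.000e-03  1.035e+00  1.250e-01] shift [ 66.  -10.8  -8.4] [-0.0073  0.002   0.5481]
top 1223 ((544.6992797851562, 167.23077392578125), (93.8399429321289, 94.85636901855469), 101.69552612304688) ((545.0546875, 167.2004852294922), 47.84726333618164)
[0.54493095 0.16723143] 20
scene 623 ((541.9044189453125, 168.01449584960938), (92.15666198730469, 93.77507019042969), 44.5143928527832) ((542.3679809570312, 168.55718994140625), 47.50552749633789)
[0.54259829 0.16700252] 36
```

Deck refined to (0.5443, 0.1672), platter diameter about 94–96 mm as given. Pin azimuth is about -43°.

```bash
python3 -m inch '[{"ax":-0.004,"ay":0,"az":0,"dx":35,"dy":-6,"dz":0,"gripper":55},{"ax":0,"ay":0,"az":0,"dx":33,"dy":-5,"dz":0,"gripper":55},{"ax":0,"ay":0,"az":0.12,"dx":0,"dy":0,"dz":0,"gripper":55},{"ax":0,"ay":0,"az":0.12,"dx":0,"dy":0,"dz":0,"gripper":55},{"ax":0,"ay":0,"az":0.12,"dx":0,"dy":0,"dz":0,"gripper":55},{"ax":0,"ay":0,"az":0.12,"dx":0,"dy":0,"dz":0,"gripper":55},{"ax":0,"ay":0,"az":0.12,"dx":0,"dy":0,"dz":0,"gripper":55},{"ax":0,"ay":0,"az":0,"dx":0,"dy":0,"dz":0,"gripper":55}]' 35;python3 -c "
from h import *
rel([.5443,.1672,.18],ydeg=-43)"
```

```text
time: 14.8
position: [0.5453, 0.1642, 0.1916]
tool_rot: [0.917, 0.399, -0.002, -0.0]
ft_force: [0.6, 0.2, -3.1]
grip_width: 0.0655
t 14.8 pos [0.5453 0.1642 0.1916] q [ 0.096  0.493  1.604 -0.     1.049  0.848] shift [ 1.6 -2.8 11.6] [-0.0021  0.0029 -0.0004]
```

```bash
python3 -m inch '[{"ax":0,"ay":0,"az":0,"dx":1.6,"dy":-2.8,"dz":0,"gripper":55},{"ax":0,"ay":0,"az":0,"dx":0,"dy":0,"dz":15,"gripper":55},{"ax":0,"ay":0,"az":0,"dx":0,"dy":0,"dz":0,"gripper":55},{"ax":0,"ay":0,"az":0,"dx":0,"dy":0,"dz":0,"gripper":55}]' 35;python3 - <<'E'
from h import *
from rig import optics
rel([.5443,.1672,.18],ydeg=-43)
o=np.zeros((480,800,3),np.uint8)
c=optics.camera("scene"); im=c["img"][:,:,::-1]; o[:,:400]=cv2.resize(im[90:210,240:340],(400,480),interpolation=cv2.INTER_CUBIC)
c=optics.camera("wrist"); im=c["img"][:,:,::-1]; o[:300,400:]=cv2.resize(im,(400,300))
cv2.imwrite("pics/z8.png",o)
E
```

```text
time: 15.2
position: [0.5455, 0.1675, 0.1785]
tool_rot: [0.917, 0.399, -0.0, 0.0]
ft_force: [0.6, 0.6, -2.4]
grip_width: 0.0653
t 15.2 pos [0.5455 0.1675 0.1785] q [ 0.102  0.51   1.616 -0.     1.016  0.852] shift [-1.  -0.7 -1.5] [0.0002 0.0004 0.0006]
```

View pics/z8.png

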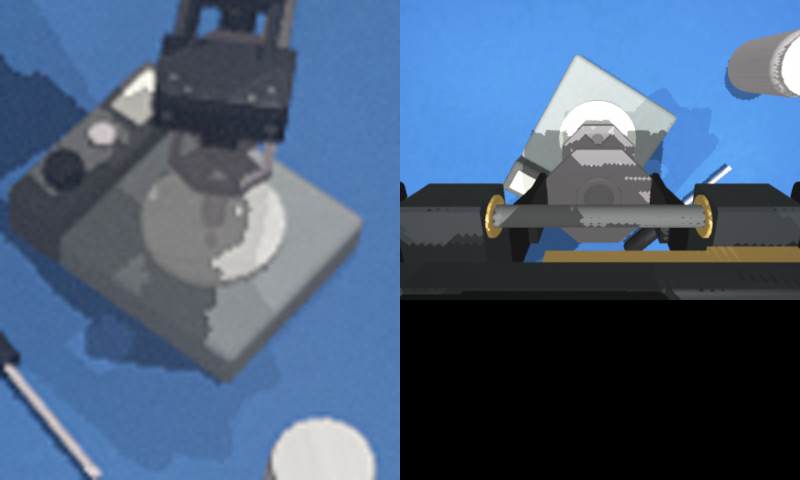

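```bash
python3 -m inch '[{"ax":0,"ay":0,"az":0,"dx":-1,"dy":-0.7,"dz":5,"gripper":55},{"ax":0,"ay":0,"az":0,"dx":0,"dy":0,"dz":5,"gripper":55},{"ax":0,"ay":0,"az":0,"dx":0,"dy":0,"dz":4,"gripper":55},{"ax":0,"ay":0,"az":0,"dx":0,"dy":0,"dz":2,"gripper":55},{"ax":0,"ay":0,"az":0,"dx":0,"dy":0,"dz":0,"gripper":55}]' 35;python3 -m inch '[{"ax":0,"ay":0,"az":0,"dx":0,"dy":0,"dz":3,"gripper":55},{"ax":0,"ay":0,"az":0,"dx":0,"dy":0,"dz":0,"gripper":55}]';python3 -m inch '[{"ax":0,"ay":0,"az":0,"dx":0,"dy":0,"dz":3,"gripper":55},{"ax":0,"ay":0,"az":0,"dx":0,"dy":0,"dz":0,"gripper":55}]'
```

```text
time: 15.8
position: [0.5447, 0.1671, 0.1626]
tool_rot: [0.917, 0.398, 0.0, 0.0]
ft_force: [-0.6, -0.5, -4.2]
grip_width: 0.065
time: 16.0
position: [0.5449, 0.1671, 0.1598]
tool_rot: [0.917, 0.398, 0.001, 0.0]
ft_force: [-0.6, -0.6, -3.2]
grip_width: 0.0654
time: 16.2
position: [0.5448, 0.1671, 0.1568]
tool_rot: [0.917, 0.399, 0.0, 0.0]
ft_force: [-0.6, 0.1, -3.2]
grip_width: 0.0655
```

```bash
python3 -m inch '[{"ax":0,"ay":0,"az":0,"dx":0,"dy":0,"dz":4,"gripper":55},{"ax":0,"ay":0,"az":0,"dx":0,"dy":0,"dz":4,"gripper":55},{"ax":0,"ay":0,"az":0,"dx":0,"dy":0,"dz":0,"gripper":55}]';python3 -m inch '[{"ax":0,"ay":0,"az":0,"dx":0,"dy":0,"dz":8,"gripper":55},{"ax":0,"ay":0,"az":0,"dx":0,"dy":0,"dz":0,"gripper":55}]';python3 -m inch '[{"ax":0,"ay":0,"az":0,"dx":0,"dy":0,"dz":8,"gripper":55},{"ax":0,"ay":0,"az":0,"dx":0,"dy":0,"dz":0,"gripper":55}]'
```

```text
time: 16.5
position: [0.5445, 0.167, 0.1483]
tool_rot: [0.917, 0.399, 0.0, 0.0]
ft_force: [0.1, -0.2, -3.2]
grip_width: 0.0659
time: 16.7
position: [0.5442, 0.167, 0.14]
tool_rot: [0.917, 0.398, -0.0, 0.0]
ft_force: [-0.7, 0.0, -2.8]
grip_width: 0.0655
time: 16.9
position: [0.5443, 0.167, 0.132]
tool_rot: [0.917, 0.399, -0.0, 0.0]
ft_force: [-0.7, 0.1, -3.9]
grip_width: 0.0651
```

```bash
python3 -m inch '[{"ax":0,"ay":0,"az":0,"dx":0,"dy":0,"dz":6,"gripper":55},{"ax":0,"ay":0,"az":0,"dx":0,"dy":0,"dz":6,"gripper":55},{"ax":0,"ay":0,"az":0,"dx":0,"dy":0,"dz":0,"gripper":55}]';python3 -m inch '[{"ax":0,"ay":0,"az":0,"dx":0,"dy":0,"dz":3,"gripper":55},{"ax":0,"ay":0,"az":0,"dx":0,"dy":0,"dz":0,"gripper":55}]';python3 -m inch '[{"ax":0,"ay":0,"az":0,"dx":0,"dy":0,"dz":2,"gripper":55},{"ax":0,"ay":0,"az":0,"dx":0,"dy":0,"dz":0,"gripper":55}]'; python3 -m inch '[{"ax":0,"ay":0,"az":0,"dx":0,"dy":0,"dz":2,"gripper":55},{"ax":0,"ay":0,"az":0,"dx":0,"dy":0,"dz":0,"gripper":55}]'
```

```text
time: 17.2
position: [0.5444, 0.167, 0.1201]
tool_rot: [0.917, 0.399, -0.0, 0.0]
ft_force: [-0.5, -0.5, -2.9]
grip_width: 0.065
time: 17.4
position: [0.545, 0.1671, 0.1178]
tool_rot: [0.917, 0.399, 0.001, 0.0]
ft_force: [0.2, 0.1, -2.7]
grip_width: 0.0651
time: 17.6
position: [0.5451, 0.1671, 0.116]
tool_rot: [0.917, 0.399, 0.001, 0.001]
ft_force: [-0.6, -0.7, -3.4]
grip_width: 0.0655
time: 17.8
position: [0.545, 0.1671, 0.1139]
tool_rot: [0.917, 0.399, 0.001, 0.0]
ft_force: [0.0, 0.7, -3.5]
grip_width: 0.0655
```

Already past the pin top (about 0.117) with no contact. Keep lowering.

```bash
python3 -m inch '[{"ax":0,"ay":0,"az":0,"dx":0,"dy":0,"dz":3,"gripper":55},{"ax":0,"ay":0,"az":0,"dx":0,"dy":0,"dz":0,"gripper":55}]';python3 -m inch '[{"ax":0,"ay":0,"az":0,"dx":0,"dy":0,"dz":3,"gripper":55},{"ax":0,"ay":0,"az":0,"dx":0,"dy":0,"dz":0,"gripper":55}]';python3 -m inch '[{"ax":0,"ay":0,"az":0,"dx":0,"dy":0,"dz":1.5,"gripper":55},{"ax":0,"ay":0,"az":0,"dx":0,"dy":0,"dz":0,"gripper":55}]'; python3 -m inch '[{"ax":0,"ay":0,"az":0,"dx":0,"dy":0,"dz":1,"gripper":55},{"ax":0,"ay":0,"az":0,"dx":0,"dy":0,"dz":0,"gripper":55}]'
```

```text
time: 18.0
position: [0.5448, 0.1671, 0.1107]
tool_rot: [0.917, 0.398, 0.0, 0.0]
ft_force: [0.3, 0.5, -3.0]
grip_width: 0.0658
time: 18.2
position: [0.5448, 0.1671, 0.1077]
tool_rot: [0.917, 0.399, 0.0, 0.0]
ft_force: [-0.1, 0.2, -3.5]
grip_width: 0.0655
time: 18.4
position: [0.545, 0.1671, 0.1064]
tool_rot: [0.917, 0.399, 0.001, 0.0]
ft_force: [0.4, -0.7, -3.6]
grip_width: 0.0652
time: 18.6
position: [0.5451, 0.1671, 0.1055]
tool_rot: [0.917, 0.399, 0.001, 0.001]
ft_force: [0.2, -0.9, -3.4]
grip_width: 0.0655
```

```bash
python3 -m inch '[{"ax":0,"ay":0,"az":0,"dx":0,"dy":0,"dz":1,"gripper":55},{"ax":0,"ay":0,"az":0,"dx":0,"dy":0,"dz":0,"gripper":55}]';python3 -m inch '[{"ax":0,"ay":0,"az":0,"dx":0,"dy":0,"dz":0.8,"gripper":55},{"ax":0,"ay":0,"az":0,"dx":0,"dy":0,"dz":0,"gripper":55}]'; python3 - <<'E'
from h import *
from rig import optics
for n in ("scene","top"):
    c=optics.camera(n); P=cloud(c); m=(P[...,2]>.11)&(P[...,2]<.135)&(np.hypot(P[...,0]-.545,P[...,1]-.167)<.034); print(n,m.sum(),np.median(P[m],0) if m.sum() else '')
E
```

```text
time: 18.8
position: [0.5453, 0.1672, 0.1051]
tool_rot: [0.917, 0.399, 0.001, 0.001]
ft_force: [-1.1, -0.0, 0.7]
grip_width: 0.0654
time: 19.0
position: [0.5453, 0.1673, 0.105]
tool_rot: [0.917, 0.399, 0.001, 0.001]
ft_force: [-1.8, -0.0, 6.3]
grip_width: 0.0654
scene 59 [0.52327859 0.18477427 0.12575313]
top 193 [0.54167028 0.15183602 0.12433846]
```

It sits on the platter: contact came at TCP 0.105 and the spool top is at 0.125, which is home. Relax, release and lift straight off.

```bash
python3 -m inch '[{"ax":0,"ay":0,"az":0,"dx":0,"dy":0,"dz":-0.8,"gripper":80},{"ax":0,"ay":0,"az":0,"dx":0,"dy":0,"dz":0,"gripper":100},{"ax":0,"ay":0,"az":0,"dx":0,"dy":0,"dz":0,"gripper":100},{"ax":0,"ay":0,"az":0,"dx":0,"dy":0,"dz":0,"gripper":100},{"ax":0,"ay":0,"az":0,"dx":0,"dy":0,"dz":0,"gripper":100},{"ax":0,"ay":0,"az":0,"dx":0,"dy":0,"dz":0,"gripper":100}]' && python3 -m inch '[{"ax":0,"ay":0,"az":0,"dx":0,"dy":0,"dz":-5,"gripper":100},{"ax":0,"ay":0,"az":0,"dx":0,"dy":0,"dz":-10,"gripper":100},{"ax":0,"ay":0,"az":0,"dx":0,"dy":0,"dz":-20,"gripper":100},{"ax":0,"ay":0,"az":0,"dx":0,"dy":0,"dz":-30,"gripper":100},{"ax":0,"ay":0,"az":0,"dx":0,"dy":0,"dz":-40,"gripper":100},{"ax":0,"ay":0,"az":0,"dx":0,"dy":0,"dz":-40,"gripper":100},{"ax":0,"ay":0,"az":0,"dx":0,"dy":0,"dz":0,"gripper":100}]'
python3 - <<'E'
from h import *
from rig import optics
o=np.zeros((480,800,3),np.uint8)
for n in ("scene","wrist"):
    c=optics.camera(n); np.savez(n+"9.npz",**c);P=cloud(c); m=(P[...,2]>.11)&(P[...,2]<.15)&(np.hypot(P[...,0]-.545,P[...,1]-.167)<.04); q=P[m];print(n,m.sum(),np.median(q,0) if m.sum() else '', cv2.minAreaRect((q[:,:2]*1000).astype(np.float32)) if m.sum() else '')
    im=c["img"][:,:,::-1]
    if n=="scene": o[:,:400]=cv2.resize(im[90:210,240:340],(400,480),interpolation=cv2.INTER_CUBIC)
    else: o[:300,400:]=cv2.resize(im,(400,300))
cv2.imwrite("pics/z9.png",o)
E
```

```text
time: 19.7
position: [0.5452, 0.1671, 0.1045]
tool_rot: [0.917, 0.398, 0.001, 0.001]
ft_force: [0.7, -0.3, -0.2]
grip_width: 0.0866
time: 20.4
position: [0.549, 0.1678, 0.2567]
tool_rot: [0.917, 0.399, 0.008, 0.003]
ft_force: [1.4, 0.4, 0.8]
grip_width: 0.0872
scene 489 [0.54522067 0.16580579 0.12421902] ((544.1307983398438, 166.24151611328125), (66.0943832397461, 68.92813873291016), 52.19491958618164)
wrist 3663 [0.5475449  0.16947606 0.12343484] ((546.709716796875, 168.62869262695312), (65.74252319335938, 66.0029525756836), 46.88282012939453)
```

View pics/z9.png

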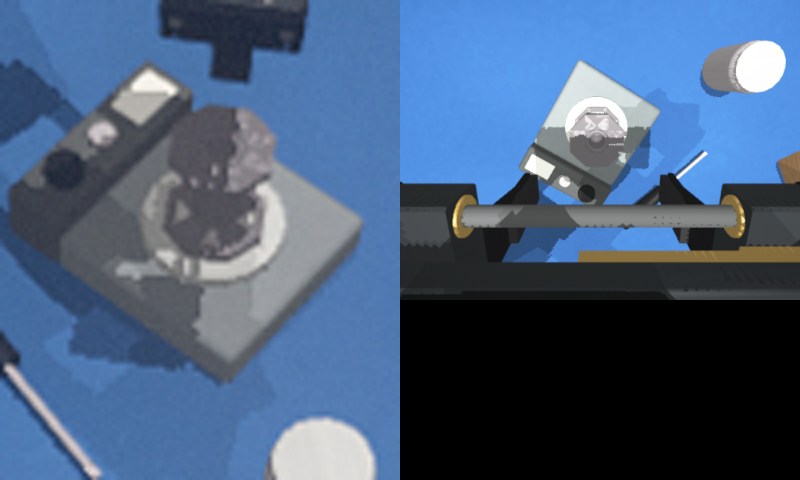

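The spool is home and level, top at about 0.124 m (12 mm short would read 0.137). Check the bystanders once, then hand in.

```bash
python3 -m inch '[{"ax":0,"ay":0,"az":0,"dx":0,"dy":0,"dz":0,"gripper":100},{"ax":0,"ay":0,"az":0,"dx":0,"dy":0,"dz":0,"gripper":100},{"ax":0,"ay":0,"az":0,"dx":0,"dy":0,"dz":0,"gripper":100}]'; python3 - <<'E'
from h import *
from rig import optics,robot
c=optics.camera("scene");P=cloud(c);Q=cloud(dict(np.load("scene0.npz")))
for n,x,y,r,zl,zh in [("carton",.755,-.178,.1,.06,.09),("can",.752,.09,.05,.09,.12),("driver",.52,-.004,.14,.01,.04)]:
    for X in (Q,P):
        m=(np.hypot(X[...,0]-x,X[...,1]-y)<r)&(X[...,2]>zl)&(X[...,2]<zh)&((abs(X[...,1])<.03)|(n!="driver")); print(n,m.sum(),X[m].mean(0).round(4))
m=(P[...,2]>.11)&(P[...,2]<.15)&(np.hypot(P[...,0]-.545,P[...,1]-.167)<.04);print(np.median(P[m],0))
print(robot.get_obs()["time"],robot.hand_in())
E
```

```text
time: 20.8
position: [0.5441, 0.167, 0.2482]
tool_rot: [0.917, 0.398, -0.001, 0.0]
ft_force: [1.3, 0.7, 0.6]
grip_width: 0.0869
carton 2225 [ 0.762  -0.1791  0.0694]
carton 2219 [ 0.7619 -0.1789  0.0694]
can 501 [0.7527 0.0909 0.0987]
can 504 [0.7527 0.0907 0.0987]
driver 393 [ 0.5208 -0.0047  0.0206]
driver 395 [ 0.5205 -0.0047  0.0205]
[0.54467116 0.16533858 0.12422139]
the job is handed in; nothing more can be done
20.85 None
```

The spool is mounted on the winder, slotted flange down over the drive pin and sitting home on the platter. I handed the job in at 20.9 s, with the gripper open and about 12 cm clear above the spool.

- **Standing it up:** I gripped the barrel, tilted the spool and set its lower rim on the bench about 15° from upright. When I let go it rocked upright. Its top measured 80 mm, as it should.
- **Mounting it:** I took the spool again by its top flange. One of its windows was turned to the pin, which I had measured at about -43°, so it dropped past the pin on the first try without searching.
- **Last checks:** Contact came at the expected height. The spool's top measured 124 mm above the bench, where 125 mm is home and 137 mm would mean stuck on the pin. The carton, the can and the screwdriver are within 0.3 mm of where they started.
- **Disagreements:** The cameras differed from each other by 2–3 mm on positions, within about what the calibration allows. No check failed.

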